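Put the doorbell chime's tone bars back in order

ROBOT

A 7-joint arm with a two-finger parallel gripper is mounted at the origin on the work surface. World frame = base frame: x ahead of the robot, y to its left, z up, the work surface at z = 0. Lengths are in m, angles in rad, forces in N, time in s.
With the tool pointing down it reaches from about 0.425 to 0.875 m from the base axis. Payload 4.7 kg.
Tool frame: the origin (TCP) lies at the very end of the fingers, on their centre line; the grasp point (between the pads) lies ctrl.grasp_offset behind it (ctrl.grasp_offset is the distance from the TCP to the grasp point, in m); z points along the fingers, y is the direction in which the jaws open and shut (so a half turn about z gives the same grasp; the last joint's range is limited). The gripper opens to 85 mm and grips with 20 to 120 N. Pads are 22 mm wide; open, the fingers measure 114 mm over their backs; the gripper's body (76 mm by 85 mm) begins 54 mm behind the grasp point. The pads swing forward as they close: fully open they stand 13 mm farther back than shut.
Start: joints at [1.338, 0.321, -0.07, 1.45, 0.023, 1.371, -0.057], TCP at [0.159, -0.63, 0.231] pointing down, gripper open.
Joint ranges: [-2.86, 2.86], [-0.3, 2.09], [-1.38, 1.24], [0.06, 2.45], [-1.56, 4.7], [0.09, 2.05], [-2.69, 2.69]. Speed limits (rad/s): [2.57, 2.57, 3.14, 3.14, 3.14, 3.14, 3.14].

INTERFACE

Orientations are given as a rotation vector (axis times angle).
In Python, from cell import ctrl, eyes, ticket gives the robot as it stands. The module is installed in compiled form; this text tells all that it offers.
- The arm moves only by the tool jog_arm, never from a script. Its argument "plan" is a list of rows, each a list of 4 numbers: the shift along the tool's x, y, z normalised to -1 to 1, where 1 is 250 mm, then the turn about the tool's z normalised to -1 to 1, where 1 is 0.5 rad. In form: [[x, y, z, yaw], ...]. A call has 1 to 10 rows; each row is the pose to reach, as a shift and turn from the pose commanded when the call began, along the tool's axes at that moment; what a row does not reach only later rows make up. A row lasts 1/10 s, in which the tool goes at most 50 mm and 8.59 degrees, less where a joint would pass 70% of its speed; a pose out of reach is approached as far as the arm can. A call with a number of a shift or a turn outside -1 to 1 is refused whole. A call with a gripper value outside its range is refused whole. "claw" is the closure, from 0 (fully open) to 1 (shut), set as the call begins (left out, the last holds). The fingers move at their own pace and stop on an object; "newtons" is the grip in N (left out, the last holds). Time passes only in rows, so rows that repeat a pose let the fingers close. It gives the time, the measured TCP pose, the force and the opening at its end, in the units of the state.
- ctrl.get_state(): the state, without advancing time (a new reading comes with each control period).
- eyes.get_image(name): name is "scene" or "top"; returns (picture, depth): 420x560x3 uint8, red, green, blue; 420x560 float32, m along the optical axis (not along the pixel's ray), 0 where there is no reading.
- eyes.camera_params(name): a dict with "camera_matrix" (3x3 intrinsics, pixels), "distortion" ([k1, k2, p1, p2, k3] as OpenCV has them; the pictures are not rectified), "camera_from_world" (4x4, takes a point from world to camera coordinates). Camera axes: x right, y down, z forward; pixel columns grow to the right and rows downward; lengths in m; the calibration is good to about 2 mm. A picture is of the moment at which its call begins. camera_params takes no time and is no camera call.
- ticket.sign_off(): hands the job in, once; it reports no verdict.
The state is a dict: "time": time; "joint_positions": joint angles; "joint_velocities": joint speeds; "tau": joint torques, N m; "ee_pos": TCP position; "orientation": TCP orientation; "contact_force": force on the tool from outside, world axes, zero at the start; "ft_torque": the same for the moment, N m; "finger_gap": opening from 0.0 (shut) to 1.0 (fully open).
Only numpy, scipy, OpenCV 4.12 (cv2) and the standard library are available. Lean on these libraries where they do the work, as an engineer would, in place of code of your own. Each camera call takes 0.05 s, during which the arm holds its last target.

TASK

The doorbell chime has been taken apart for cleaning: lay its four chrome tone bars back on the four black rubber rests in order of length, the longest on the rest next to the bell dome and the shortest on the rest farthest from it. Each bar should lie flat and straight across the chime base, along its rest and centred on it. Leave the blue glass coaster where it is.

Things in the scene. Friction and masses are not known exactly. Their poses are not given: they have to be found in the camera images.
- bar_150: The longest of four loose flat chrome tone bars: 150 mm long (its x axis), 22 mm wide (y), 12 mm thick (z), with a small dark dot near each end on top; about 100 g. Origin at the centre of its underside. Starts lying flat on the console.
- bar_122: The second longest of four loose flat chrome tone bars: 122 mm long (its x axis), 22 mm wide (y), 12 mm thick (z), with a small dark dot near each end on top; about 81 g. Origin at the centre of its underside. Starts lying flat on the console.
- bar_96: The second shortest of four loose flat chrome tone bars: 96 mm long (its x axis), 22 mm wide (y), 12 mm thick (z), with a small dark dot near each end on top; about 64 g. Origin at the centre of its underside. Starts lying flat on the console.
- bar_70: The shortest of four loose flat chrome tone bars: 70 mm long (its x axis), 22 mm wide (y), 12 mm thick (z), with a small dark dot near each end on top; about 47 g. Origin at the centre of its underside. Starts lying flat on the console.
- rest_A: One of four identical fixed black rubber rests, blocks 50 mm long (x axis, across the chime base), 18 mm wide (y axis, along the row) and 16 mm high, standing in a row 58 mm apart on a fixed dark wooden base plate 110 x 420 mm, 12 mm thick. Origin at the centre of its underside, 12 mm above the console; its top, where a bar lies, is 28 mm above the console. Which letter stands where in the row varies. All four share the base plate's yaw.
- rest_B: One of four identical fixed black rubber rests, blocks 50 mm long (x axis, across the chime base), 18 mm wide (y axis, along the row) and 16 mm high, standing in a row 58 mm apart on a fixed dark wooden base plate 110 x 420 mm, 12 mm thick. Origin at the centre of its underside, 12 mm above the console; its top, where a bar lies, is 28 mm above the console. Which letter stands where in the row varies. All four share the base plate's yaw.
- rest_C: One of four identical fixed black rubber rests, blocks 50 mm long (x axis, across the chime base), 18 mm wide (y axis, along the row) and 16 mm high, standing in a row 58 mm apart on a fixed dark wooden base plate 110 x 420 mm, 12 mm thick. Origin at the centre of its underside, 12 mm above the console; its top, where a bar lies, is 28 mm above the console. Which letter stands where in the row varies. All four share the base plate's yaw.
- rest_D: One of four identical fixed black rubber rests, blocks 50 mm long (x axis, across the chime base), 18 mm wide (y axis, along the row) and 16 mm high, standing in a row 58 mm apart on a fixed dark wooden base plate 110 x 420 mm, 12 mm thick. Origin at the centre of its underside, 12 mm above the console; its top, where a bar lies, is 28 mm above the console. Which letter stands where in the row varies. All four share the base plate's yaw.
- bell: Fixed chrome bell dome with a turning knob on top, 60 mm across, 65 mm high, at one end of the chime base, in line with the rests; which end varies (a low grey battery box, 70 x 44 mm and 22 mm high, is at the other). Origin at the centre of its underside, 12 mm above the console; the centres of the rests are 88, 146, 204 and 262 mm from its axis. Its y axis runs along the row of rests, x across it. Need not be touched.
- coaster: Blue evil-eye glass coaster, a loose disc 96 mm across and 8 mm thick, lying on the console beside the chime, to the right of it. Origin at the centre of its underside. Not to be moved.

How it is judged:
At the end, for the whole second after the job is handed in: Each bar lies on its own rest, longest nearest the bell, then in falling length: its centre within 12 mm of the rest's centre along the row and within 12 mm across it, within 0.2 rad of square across the base, flat (within 0.1 rad), its underside within 4 mm of the rest's top, released and at rest (horizontal distance between bar_150 and bell between 0.076 and 0.1 m and x of bar_150 in the frame of bell between -0.012 and 0.012 m and height (world z) of bar_150 between 0.024 and 0.032 m and angle between the x axis of each of bar_150, bar_122, bar_96, bar_70 and the x axis of bell, either way round below 0.2 rad and angle between the z axis of each of bar_150, bar_122, bar_96, bar_70 and the z axis of bell, either way round below 0.1 rad and linear speed of each of bar_150, bar_122, bar_96, bar_70 below 0.01 m/s and contact force between each of bar_150, bar_122, bar_96, bar_70 and the fingers below 0.05 N and horizontal distance between bar_122 and bell between 0.134 and 0.158 m and x of bar_122 in the frame of bell between -0.012 and 0.012 m and height (world z) of bar_122 between 0.024 and 0.032 m and horizontal distance between bar_96 and bell between 0.192 and 0.216 m and x of bar_96 in the frame of bell between -0.012 and 0.012 m and height (world z) of bar_96 between 0.024 and 0.032 m and horizontal distance between bar_70 and bell between 0.25 and 0.274 m and x of bar_70 in the frame of bell between -0.012 and 0.012 m and height (world z) of bar_70 between 0.024 and 0.032 m); the robot touches nothing.
It fails at once if the glass coaster is moved by more than 20 mm (distance of coaster from where it was at the start of the episode above 0.02 m).
It also fails if it takes over 115 s, if anything falls off the work surface, if the arm or the gripper's body presses on something with over 40 N, if the wrist force passes 120 N, or if a joint passes its speed limit or range.

## Working session

There is one attempt and no reset: what is moved stays moved. The work goes in short steps, Python scripts to look and compute and a tool call to move; the robot and the scene stay as the last step left them, time stands still between calls to the robot, and variables do not carry over. Pictures are saved under pics/ and viewed, and the job is handed in when it is done.

Besides the shell and the picture viewer there is one more tool, called after "Call:" by a JSON object that holds its "name" and its "arguments". jog_arm: Moves the arm, as the interface text tells. Its arguments: {"type":"object","properties":{"plan":{"type":"array"},"claw":{"type":"number"},"newtons":{"type":"number"}},"required":["plan"]}

```bash
mkdir -p pics; python3 - <<'E'
from cell import ctrl, eyes
import cv2,numpy as np
s=ctrl.get_state(); print(s, ctrl.grasp_offset)
for n in("scene","top"):
    im,d=eyes.get_image(n); p=eyes.camera_params(n); print(n,p)
    cv2.imwrite(f"pics/{n}0.png",im[:,:,::-1]); np.save(f"pics/{n}0d.npy",d)
E
```

```text
{'time': 0.0, 'joint_positions': array([ 1.33812242,  0.32184233, -0.07009414,  1.45168722,  0.02264544,
        1.37077935, -0.05689187]), 'joint_velocities': array([-0.0010792 , -0.00034992, -0.00035407, -0.00018822, -0.00133183,
       -0.00174494, -0.00074292]), 'tau': array([-1.20562408e-04, -4.93587649e+01, -3.82226827e-01, -3.14335942e+01,
        1.30580142e-02,  1.12691021e-02, -3.75071707e-06]), 'ee_pos': array([ 0.15859136, -0.62980232,  0.23020489]), 'orientation': array([-3.11581960e+00, -3.86504561e-01,  5.88900761e-04]), 'contact_force': array([-0.30043011, -0.60689055, -0.72448551]), 'ft_torque': array([0.0215986 , 0.00145214, 0.00865418]), 'finger_gap': 1.0000005538626742} 0.0187
scene {'camera_matrix': array([[439.05684509,   0.        , 283.33371945],
       [  0.        , 439.05684509, 216.30467517],
       [  0.        ,   0.        ,   1.        ]]), 'distortion': array([-0.07741286,  0.        ,  0.        ,  0.        ,  0.        ]), 'camera_from_world': array([[ 0.07583979,  0.99701275,  0.01462509, -0.00997771],
       [ 0.78961529, -0.05109406, -0.61147125, -0.41231617],
       [-0.60889738,  0.05792205, -0.79113148,  1.29482108],
       [ 0.        ,  0.        ,  0.        ,  1.        ]])}
top {'camera_matrix': array([[381.74296789,   0.        , 281.4785946 ],
       [  0.        , 381.74296789, 205.43390686],
       [  0.        ,   0.        ,   1.        ]]), 'distortion': array([0.03094101, 0.        , 0.        , 0.        , 0.        ]), 'camera_from_world': array([[-0.01951557, -0.99973957, -0.01182903, -0.02512883],
       [-0.99402915,  0.02067177, -0.10713883,  0.56590014],
       [ 0.10735546,  0.00966752, -0.9941737 ,  0.76907284],
       [ 0.        ,  0.        ,  0.        ,  1.        ]])}
```

View pics/top0.png

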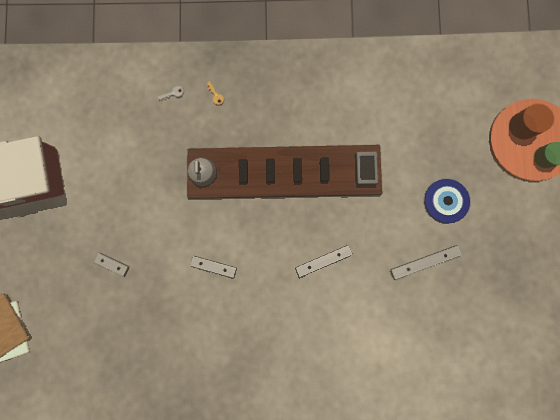

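View pics/scene0.png

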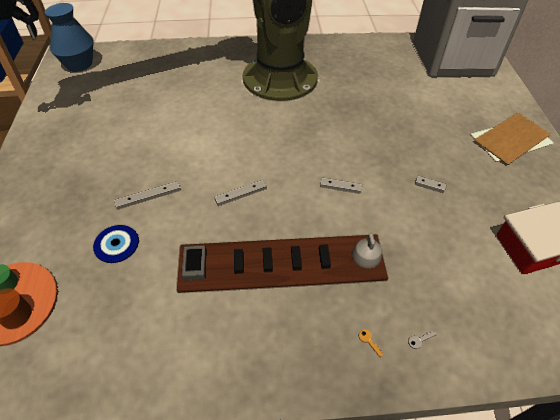

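```bash
cat > h.py <<'E'
from cell import ctrl, eyes
import cv2,numpy as np
def ray(n,uv,z):
    p=eyes.camera_params(n);K=p["camera_matrix"];T=p["camera_from_world"];R=T[:3,:3];c=-R.T@T[:3,3]
    q=cv2.undistortPoints(np.array(uv,float).reshape(-1,1,2),K,p["distortion"]).reshape(-1,2)
    d=np.c_[q,np.ones(len(q))]@R
    return c+d*((z-c[2])/d[:,2])[:,None]
def world_depth(n,d):
    p=eyes.camera_params(n);K=p["camera_matrix"];T=p["camera_from_world"];R=T[:3,:3]
    v,u=np.mgrid[:d.shape[0],:d.shape[1]]
    q=cv2.undistortPoints(np.stack([u,v],-1).reshape(-1,1,2).astype(float),K,p["distortion"]).reshape(-1,2)
    X=np.c_[q,np.ones(len(q))]*d.reshape(-1,1)
    return ((X-T[:3,3])@R).reshape(*d.shape,3)
def rect(P):
    (c,wh,a)=cv2.minAreaRect((P[:,:2]*1000).astype(np.float32))
    a=np.deg2rad(a); 
    if wh[0]<wh[1]: wh=wh[::-1]; a+=np.pi/2
    a=(a+np.pi/2)%np.pi-np.pi/2
    return np.round(np.array(c)/1000,4),np.round(wh,1),round(a,3)
E
python3 - <<'E'
from h import *
for n in("top","scene"):
    im=cv2.imread(f"pics/{n}0.png"); d=np.load(f"pics/{n}0d.npy")
    W=world_depth(n,d); print(n,"table z", np.nanmedian(W[...,2][300:380,200:400] if n=="top" else W[100:160,150:400,2]))
    hsv=cv2.cvtColor(im,cv2.COLOR_BGR2HSV)
    xy=W[...,:2]
    inb=(xy[...,0]>.3)&(xy[...,0]<.52)&(abs(xy[...,1])<.55)
    m=((hsv[...,1]<30)&(hsv[...,2]>100)&inb).astype(np.uint8)
    m=cv2.morphologyEx(m,cv2.MORPH_CLOSE,np.ones((3,3)))
    cs,_=cv2.findContours(m,cv2.RETR_EXTERNAL,cv2.CHAIN_APPROX_NONE)
    for c in cs:
        if cv2.contourArea(c)<80: continue
        P=ray(n,c.reshape(-1,2),.012); print("bar",rect(P),cv2.contourArea(c))
    # wood
    ms=((hsv[...,1]>100)&((hsv[...,0]<12)|(hsv[...,0]>172))&(hsv[...,2]<140)&(abs(xy[...,1])<.4)&(xy[...,0]>.45)&(xy[...,0]<.8)).astype(np.uint8)
    ms=cv2.morphologyEx(ms,cv2.MORPH_OPEN,np.ones((3,3)));cs,_=cv2.findContours(ms,cv2.RETR_EXTERNAL,cv2.CHAIN_APPROX_NONE)
    c=max(cs,key=cv2.contourArea); print("base",rect(ray(n,c.reshape(-1,2),.012)))
    hull=np.zeros_like(m); cv2.drawContours(hull,[cv2.convexHull(c)],-1,1,-1)
    mk=((im.max(2)<48)&(hull>0)).astype(np.uint8)
    cs,_=cv2.findContours(mk,cv2.RETR_EXTERNAL,cv2.CHAIN_APPROX_NONE)
    for c in cs:
        if cv2.contourArea(c)<60: continue
        print("rest",rect(ray(n,c.reshape(-1,2),.028)),c.reshape(-1,2).mean(0))
    mb=((hsv[...,0]>100)&(hsv[...,0]<130)&(hsv[...,1]>150)&(abs(xy[...,1])<.5)).astype(np.uint8)
    cs,_=cv2.findContours(mb,cv2.RETR_EXTERNAL,cv2.CHAIN_APPROX_NONE);c=max(cs,key=cv2.contourArea);print("coaster",rect(ray(n,c.reshape(-1,2),.008)))
E
```

```text
top table z 0.0013137229434525154
base (array([ 0.6423, -0.0332]), array([386. , 107.9]), np.float64(1.566))Traceback (most recent call last):
  File "<stdin>", line 25, in <module>
ValueError: max() iterable argument is empty
```

```bash
python3 - <<'E'
from h import *
im=cv2.imread("pics/top0.png");hsv=cv2.cvtColor(im,cv2.COLOR_BGR2HSV)
for u,v in[(210,266),(325,262),(425,263),(112,265),(210,290),(330,300),(243,172),(320,190),(280,195)]: print((u,v),hsv[v,u],im[v,u])
a=im[135:290,80:480];cv2.imwrite("pics/c1.png",cv2.resize(a,None,fx=2,fy=2,interpolation=cv2.INTER_NEAREST))
im=cv2.imread("pics/scene0.png");hsv=cv2.cvtColor(im,cv2.COLOR_BGR2HSV)
for u,v in[(340,185),(240,192),(148,195),(430,184),(340,210),(280,280),(268,260)]: print((u,v),hsv[v,u],im[v,u])
d=np.load("pics/scene0d.npy");W=world_depth("scene",d)
for u,v in[(340,185),(240,192),(280,280),(268,260)]:print(W[v,u])
d=np.load("pics/top0d.npy");W=world_depth("top",d)
for u,v in[(210,266),(325,262),(243,172),(280,195)]:print(W[v,u])
E
```

```text
(210, 266) [ 18  38 173] [147 163 173]
(325, 262) [ 18  35 180] [155 170 180]
(425, 263) [ 21  36 163] [140 156 163]
(112, 265) [ 20  38 161] [137 153 161]
(210, 290) [ 19  56 158] [123 145 158]
(330, 300) [ 20  53 164] [130 153 164]
(243, 172) [16 65 51] [38 45 51]
(320, 190) [ 11 137  93] [43 61 93]
(280, 195) [ 11 123  81] [42 56 81]
(340, 185) [ 17  49 160] [129 147 160]
(240, 192) [ 19  49 167] [135 155 167]
(148, 195) [ 18  45 158] [130 147 158]
(430, 184) [ 18  48 165] [134 153 165]
(340, 210) [ 19  70 172] [125 155 172]
(280, 280) [  8 175  73] [23 37 73]
(268, 260) [15 38 27] [23 25 27]
[0.44749032 0.10776742 0.01345099]
[ 0.45378717 -0.12391105  0.01277545]
[ 0.68741126 -0.04904972  0.01221138]
[ 0.65010352 -0.07043837  0.02905531]
[0.44217587 0.11626098 0.01431708]
[ 0.44582906 -0.12524391  0.01495428]
[0.63804814 0.04344117 0.03045067]
[ 0.58951959 -0.03364694  0.01448755]
```

View pics/c1.png

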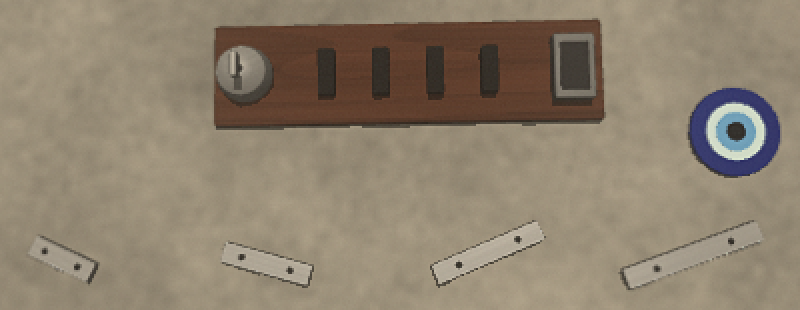

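```bash
cat > meas.py <<'E'
from h import *
def run(n,tag):
    im=cv2.imread(f"pics/{n}{tag}.png"); d=np.load(f"pics/{n}{tag}d.npy")
    W=world_depth(n,d); z=cv2.medianBlur(W[...,2].astype(np.float32),3); hsv=cv2.cvtColor(im,cv2.COLOR_BGR2HSV)
    x,y=W[...,0],W[...,1]
    off=np.median(z[(abs(y)<.4)&(x>.35)&(x<.5)]); print(n,"table off",round(float(off),4)); z=z-off
    def comp(m,name,h,amin=60,amax=1e9):
        cs,_=cv2.findContours(m.astype(np.uint8),cv2.RETR_EXTERNAL,cv2.CHAIN_APPROX_NONE)
        for c in cs:
            M=np.zeros(m.shape,np.uint8);cv2.drawContours(M,[c],-1,1,-1)
            if not amin<M.sum()<amax: continue
            v,u=np.nonzero(M)
            # pixel-corner aware
            P=ray(n,np.r_[np.c_[u-.5,v-.5],np.c_[u+.5,v+.5],np.c_[u+.5,v-.5],np.c_[u-.5,v+.5]],h)
            Q=ray(n,np.c_[u,v],h); 
            print(name,rect(P),"mean",Q[:,:2].mean(0).round(4),"n",M.sum(),"z",round(float(np.median(z[M>0])),4),"px",(round(u.mean()),round(v.mean())))
    comp((z>.006)&(x>.33)&(x<.53)&(abs(y)<.5),"bar",.012)
    base=(x>.56)&(x<.72)&(abs(y)<.3)
    comp((z>.020)&(z<.033)&base,"rest",.028)
    comp((z>.009)&(z<.2)&base,"base",.012,2000)
    comp((hsv[...,0]>105)&(hsv[...,0]<130)&(hsv[...,1]>120)&(abs(y)<.5),"coaster",.008,300)
    m=(z>.04)&base; print("bell top pts",W[m][:,:2].mean(0), m.sum())
if __name__=="__main__":
    import sys
    for n in("top","scene"): run(n,sys.argv[1])
E
python3 meas.py 0
```

```text
top table off 0.0014
bar (array([0.4414, 0.1109]), array([98.4, 24.8]), np.float64(1.281)) mean [0.4414 0.1109] n 485 z 0.0118 px (213, 266)
bar (array([0.4516, 0.3249]), array([74.3, 26.2]), np.float64(1.118)) mean [0.4514 0.3249] n 375 z 0.0119 px (111, 264)
bar (array([ 0.4428, -0.3351]), array([154.1,  25.7]), np.float64(-1.234)) mean [ 0.4425 -0.335 ] n 795 z 0.0113 px (426, 262)
bar (array([ 0.449 , -0.1225]), array([124.3,  25.3]), np.float64(-1.189)) mean [ 0.4487 -0.1225] n 614 z 0.0115 px (323, 261)
rest (array([0.6334, 0.1236]), array([60. , 38.2]), np.float64(-0.786)) mean [0.6283 0.1187] n 88 z 0.0276 px (208, 177)
rest (array([ 0.6417, -0.0136]), array([49.6, 19.2]), np.float64(-0.018)) mean [ 0.6416 -0.0136] n 203 z 0.0273 px (270, 170)
rest (array([0.6419, 0.0437]), array([51.9, 19.2]), np.float64(-0.01)) mean [0.6416 0.0438] n 210 z 0.0274 px (243, 171)
rest (array([ 0.6413, -0.1288]), array([50.2, 20. ]), np.float64(0.026)) mean [ 0.6414 -0.1289] n 194 z 0.0273 px (324, 169)
rest (array([ 0.6415, -0.0709]), array([51.7, 19.1]), np.float64(-0.023)) mean [ 0.6421 -0.0
[... 1317 characters left out ...]
 n 201 z 0.0275 px (267, 259)
rest (array([ 0.6456, -0.0141]), array([55.3, 20.4]), np.float64(-0.009)) mean [ 0.6461 -0.0141] n 207 z 0.0274 px (296, 257)
rest (array([ 0.6446, -0.2181]), array([77.2, 48.5]), np.float64(-0.009)) mean [ 0.6599 -0.2154] n 210 z 0.0312 px (195, 269)
rest (array([0.647 , 0.0437]), array([55.4, 21. ]), np.float64(0.001)) mean [0.6466 0.0437] n 203 z 0.0273 px (325, 256)
base (array([ 0.645 , -0.0438]), array([421.1, 114.1]), np.float64(-1.57)) mean [ 0.6464 -0.0461] n 9442 z 0.0119 px (280, 262)
coaster (array([ 0.5744, -0.3891]), array([97.5, 96.9]), np.float64(1.507)) mean [ 0.5755 -0.389 ] n 1313 z 0.0071 px (116, 243)
bell top pts [0.64940884 0.12935892] 407
```

```bash
cat > go.py <<'E'
# usage: go.py x,y,z,yaw ...   (yaw = world heading of tool x)
import sys
from h import *
from scipy.spatial.transform import Rotation as Rn
s=ctrl.get_state(); R=Rn.from_rotvec(s["orientation"]).as_matrix()
p=s["ee_pos"].copy(); psi=np.arctan2(R[1,0],R[0,0])
print("t",round(s["time"],2),"p",p.round(4),"yaw",round(psi,4),"tilt",R[2,:2].round(4),"f",s["contact_force"].round(1),"gap",round(s["finger_gap"],3),"q",s["joint_positions"].round(2))
for a in sys.argv[1:]:
    t=np.array([float(v) for v in a.split(",")]); d=t[:3]-p; dy=(t[3]-psi+np.pi)%(2*np.pi)-np.pi
    k=int(np.ceil(max(np.abs(d[:2]).max()*1.05/.25,abs(d[2])/.25,abs(dy)/.5)-1e-9)) or 1
    if abs(d[0])<.25 and abs(d[1])<.25 and abs(dy)<.5 and k==1: pass
    for i in range(k):
        dd=d/k; ex=np.array([np.cos(psi),np.sin(psi)]); ey=np.array([np.sin(psi),-np.cos(psi)])
        r=[dd[:2]@ex/.25,dd[:2]@ey/.25,-dd[2]/.25,-dy/k/.5]
        rr=np.round(r,3); rows=max(np.linalg.norm(dd)/.05,abs(dy/k)/.15)
        print("  row",rr.tolist(),"min rows",round(rows,1))
        psi+=dy/k
    p=t[:3].copy()
E
python3 go.py 0.4425,-0.335,0.12,1.908 0.4425,-0.335,0.004,1.908
```

```text
t 0.1 p [ 0.1586 -0.6298  0.2303] yaw 0.2468 tilt [-0.0001 -0.0018] f [-1.2 -0.8 -0.9] gap 0.999 q [ 1.34  0.32 -0.07  1.45  0.02  1.37 -0.06]
  row [0.347, -0.217, 0.11, -0.831] min rows 2.8
  row [0.405, -0.058, 0.11, -0.831] min rows 2.8
  row [0.394, 0.11, 0.11, -0.831] min rows 2.8
  row [0.316, 0.26, 0.11, -0.831] min rows 2.8
  row [0.0, 0.0, 0.464, -0.0] min rows 2.3
```

Call:
{"name": "jog_arm", "arguments": {"plan": [[0.17,-0.11,0.055,-0.41],[0.347,-0.217,0.11,-0.831],[0.347,-0.217,0.11,-0.831],[0.347,-0.217,0.11,-0.831],[0.347,-0.217,0.11,-0.831]], "claw": 0.4, "newtons": 40}}

```text
time: 0.6
ee_pos: [0.2285, -0.5573, 0.2039]
orientation: [2.973, 1.015, -0.002]
contact_force: [0.1, 0.6, -0.6]
finger_gap: 0.602
```

Call:
{"name": "jog_arm", "arguments": {"plan": [[0.2,-0.03,0.055,-0.41],[0.405,-0.058,0.11,-0.831],[0.405,-0.058,0.11,-0.831],[0.405,-0.058,0.11,-0.831],[0.405,-0.058,0.11,-0.831]]}}

```text
time: 1.1
ee_pos: [0.2986, -0.4851, 0.1767]
orientation: [2.701, 1.602, -0.002]
contact_force: [0.6, -0.6, -0.2]
finger_gap: 0.603
```

Call:
{"name": "jog_arm", "arguments": {"plan": [[0.2,0.055,0.055,-0.41],[0.394,0.11,0.11,-0.831],[0.394,0.11,0.11,-0.831],[0.394,0.11,0.11,-0.831],[0.394,0.11,0.11,-0.831]]}}

```text
time: 1.6
ee_pos: [0.3696, -0.4118, 0.1493]
orientation: [2.314, 2.123, -0.002]
contact_force: [0.0, -0.6, 0.2]
finger_gap: 0.596
```

Call:
{"name": "jog_arm", "arguments": {"plan": [[0.16,0.13,0.055,-0.41],[0.316,0.26,0.11,-0.831],[0.316,0.26,0.11,-0.831],[0.316,0.26,0.11,-0.831],[0.316,0.26,0.11,-0.831],[0.316,0.26,0.11,-0.831]]}}

```text
time: 2.2
ee_pos: [0.4408, -0.3382, 0.1218]
orientation: [1.826, 2.556, -0.002]
contact_force: [0.0, -0.2, 0.1]
finger_gap: 0.598
```

```bash
python3 go.py 0.4425,-0.335,0.005,1.908
```

```text
t 2.2 p [ 0.4408 -0.3382  0.1218] yaw 1.9011 tilt [-0.0014 -0.0006] f [ 0.  -0.2  0.1] gap 0.598 q [ 1.04  0.24 -0.49  1.81  0.12  1.12  0.84]
  row [0.01, 0.011, 0.467, -0.014] min rows 2.3
```

Call:
{"name": "jog_arm", "arguments": {"plan": [[0.01,0.011,0.16,-0.01],[0.01,0.011,0.31,-0.01],[0.01,0.011,0.41,-0.01],[0.01,0.011,0.44,-0.01],[0.01,0.011,0.46,-0.01],[0.01,0.011,0.46,-0.01],[0.01,0.011,0.46,-0.01]]}}

```text
time: 2.9
ee_pos: [0.445, -0.3332, 0.0078]
orientation: [1.809, 2.565, -0.001]
contact_force: [0.3, -0.4, -0.5]
finger_gap: 0.6
```

```bash
python3 go.py 0.4425,-0.335,0.005,1.908; python3 - <<'E'
from h import *
im,d=eyes.get_image("scene");cv2.imwrite("pics/s1.png",cv2.resize(im[120:260,60:260,::-1],None,fx=4,fy=4))
E
```

```text
t 2.9 p [ 0.445  -0.3332  0.0078] yaw 1.9128 tilt [-0.0025  0.0012] f [ 0.3 -0.4 -0.5] gap 0.6 q [ 1.    0.38 -0.47  1.9   0.21  0.91  0.77]
  row [-0.004, -0.012, 0.011, 0.01] min rows 0.1
```

View pics/s1.png

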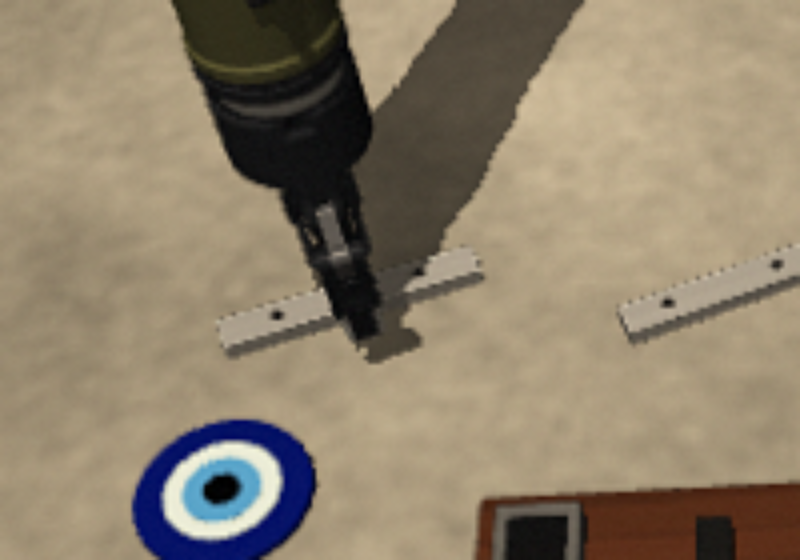

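Call:
{"name": "jog_arm", "arguments": {"plan": [[-0.004,-0.01,0.012,0.01],[-0.004,-0.01,0.012,0.01],[-0.004,-0.01,0.012,0.01]]}}

```text
time: 3.25
ee_pos: [0.442, -0.3341, 0.0035]
orientation: [1.816, 2.563, -0.0]
contact_force: [0.4, 0.4, 0.5]
finger_gap: 0.598
```

Call:
{"name": "jog_arm", "arguments": {"plan": [[0,0,0,0],[0,0,0,0],[0,0,0,0],[0,0,0,0],[0,0,0,0],[0,0,0,0],[0,0,0,0],[0,0,0,0]], "claw": 1, "newtons": 40}}

```text
time: 4.05
ee_pos: [0.4424, -0.3339, 0.0036]
orientation: [1.816, 2.563, 0.0]
contact_force: [0.6, 0.6, 4.3]
finger_gap: 0.24
```

Call:
{"name": "jog_arm", "arguments": {"plan": [[0,0,-0.05,0],[0,0,-0.2,0],[0,0,-0.4,0],[0,0,-0.4,0],[0,0,-0.4,0]]}}

```text
time: 4.55
ee_pos: [0.4425, -0.3345, 0.105]
orientation: [1.815, 2.561, -0.002]
contact_force: [-1.0, 0.3, -1.1]
finger_gap: 0.24
```

```bash
python3 go.py 0.642,0.044,0.11,3.1416 0.642,0.044,0.05,3.1416; python3 - <<'E'
from h import *
im,d=eyes.get_image("scene");cv2.imwrite("pics/s2.png",cv2.resize(im[120:260,60:260,::-1],None,fx=4,fy=4))
E
```

```text
t 4.55 p [ 0.4425 -0.3345  0.105 ] yaw 1.9086 tilt [-0.0028  0.0008] f [-1.   0.3 -1.1] gap 0.24 q [ 1.04  0.25 -0.5   1.83  0.14  1.09  0.83]
  row [0.388, 0.418, -0.007, -0.822] min rows 2.9
  row [0.189, 0.538, -0.007, -0.822] min rows 2.9
  row [-0.042, 0.569, -0.007, -0.822] min rows 2.9
  row [0.0, 0.0, 0.24, 0.0] min rows 1.2
```

View pics/s2.png

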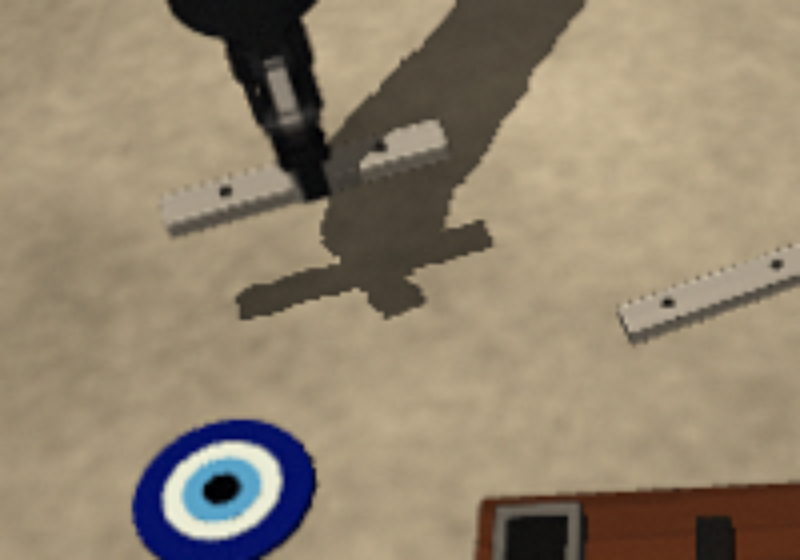

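Call:
{"name": "jog_arm", "arguments": {"plan": [[0.19,0.2,-0.007,-0.25],[0.388,0.418,-0.007,-0.5],[0.388,0.418,-0.007,-0.822],[0.388,0.418,-0.007,-0.822],[0.388,0.418,-0.007,-0.822],[0.388,0.418,-0.007,-0.822]]}}

```text
time: 5.2
ee_pos: [0.507, -0.2089, 0.1037]
orientation: [-1.257, -2.876, 0.001]
contact_force: [-0.2, 0.1, -1.2]
finger_gap: 0.241
```

Call:
{"name": "jog_arm", "arguments": {"plan": [[0.09,0.27,-0.007,-0.25],[0.189,0.538,-0.007,-0.5],[0.189,0.538,-0.007,-0.822],[0.189,0.538,-0.007,-0.822],[0.189,0.538,-0.007,-0.822],[0.189,0.538,-0.007,-0.822]]}}

```text
time: 5.8
ee_pos: [0.5738, -0.0845, 0.106]
orientation: [-0.648, -3.073, 0.003]
contact_force: [-0.2, -0.2, -0.7]
finger_gap: 0.244
```

Call:
{"name": "jog_arm", "arguments": {"plan": [[-0.02,0.28,-0.007,-0.25],[-0.042,0.5,-0.007,-0.5],[-0.042,0.569,-0.007,-0.822],[-0.042,0.569,-0.007,-0.822],[-0.042,0.569,-0.007,-0.822],[-0.042,0.569,-0.007,-0.822]]}}

```text
time: 6.4
ee_pos: [0.6409, 0.041, 0.1079]
orientation: [-0.008, -3.14, 0.004]
contact_force: [0.2, -1.1, -2.0]
finger_gap: 0.247
```

```bash
python3 go.py 0.642,0.044,0.033,3.1416; python3 - <<'E'
from h import *
im,d=eyes.get_image("top");cv2.imwrite("pics/t3.png",cv2.resize(im[120:260,160:400,::-1],None,fx=3,fy=3))
E
```

```text
t 6.4 p [0.6409 0.041  0.1079] yaw 3.1365 tilt [ 0.0013 -0.0024] f [ 0.2 -1.1 -2. ] gap 0.247 q [ 0.51  0.52 -0.82  1.59  0.4   1.21  1.18]
  row [-0.004, 0.012, 0.299, -0.01] min rows 1.5
```

View pics/t3.png

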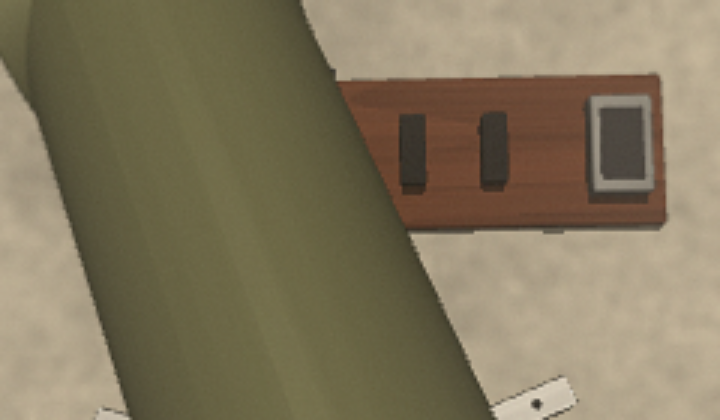

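Call:
{"name": "jog_arm", "arguments": {"plan": [[-0.004,0.01,0.12,-0.01],[-0.004,0.01,0.22,-0.01],[-0.004,0.01,0.28,-0.01],[-0.004,0.01,0.29,-0.01],[-0.004,0.01,0.295,-0.01],[-0.004,0.01,0.295,-0.01]]}}

```text
time: 7.05
ee_pos: [0.6431, 0.047, 0.0359]
orientation: [-0.007, 3.14, -0.0]
contact_force: [0.1, -0.2, -0.5]
finger_gap: 0.237
```

```bash
python3 go.py 0.642,0.044,0.032,3.1416; python3 - <<'E'
from h import *
im,d=eyes.get_image("scene");cv2.imwrite("pics/s4.png",cv2.resize(im[190:300,220:420,::-1],None,fx=4,fy=4))
E
```

```text
t 7.05 p [0.6431 0.047  0.0359] yaw -3.1371 tilt [-0.0018 -0.0001] f [ 0.1 -0.2 -0.5] gap 0.237 q [ 0.48  0.6  -0.78  1.64  0.46  1.09  1.14]
  row [0.004, -0.012, 0.016, 0.009] min rows 0.1
```

View pics/s4.png

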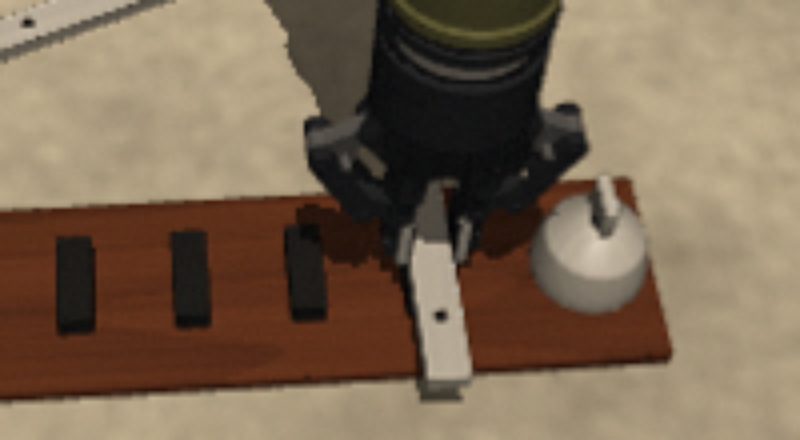

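Call:
{"name": "jog_arm", "arguments": {"plan": [[0.002,-0.008,0.016,0.009],[0.002,-0.008,0.016,0.009],[0.002,-0.008,0.016,0.009],[0.002,-0.008,0.016,0.009]]}}

```text
time: 7.5
ee_pos: [0.6427, 0.0452, 0.0316]
orientation: [-0.001, 3.14, -0.0]
contact_force: [1.7, 1.0, 2.3]
finger_gap: 0.244
```

```bash
python3 go.py 0.642,0.044,0.032,3.1416
```

```text
t 7.5 p [0.6427 0.0452 0.0316] yaw -3.141 tilt [-0.0019 -0.0001] f [1.7 1.  2.3] gap 0.244 q [ 0.48  0.6  -0.78  1.65  0.47  1.08  1.14]
  row [0.003, -0.005, -0.002, 0.001] min rows 0.0
```

Call:
{"name": "jog_arm", "arguments": {"plan": [[0,0,0,0],[0,0,0,0],[0,0,0,0],[0,0,0,0],[0,0,0,0]], "claw": 0.58}}

```text
time: 8.0
ee_pos: [0.6416, 0.0452, 0.0306]
orientation: [0.001, -3.141, 0.0]
contact_force: [-0.3, -0.3, 0.1]
finger_gap: 0.422
```

Call:
{"name": "jog_arm", "arguments": {"plan": [[0,0,-0.05,0],[0,0,-0.15,0],[0,0,-0.32,0],[0,0,-0.32,0],[0,0,-0.32,0]], "claw": 0.5}}

```text
time: 8.5
ee_pos: [0.6429, 0.0455, 0.1131]
orientation: [-0.001, 3.138, -0.001]
contact_force: [0.4, 0.6, -0.6]
finger_gap: 0.499
```

```bash
python3 go.py 0.4487,-0.1225,0.11,1.952
```

```text
t 8.5 p [0.6429 0.0455 0.1131] yaw -3.1408 tilt [-0.0035 -0.0004] f [ 0.4  0.6 -0.6] gap 0.499 q [ 0.51  0.52 -0.82  1.59  0.4   1.21  1.18]
  row [0.259, -0.224, 0.004, 0.794] min rows 2.6
  row [0.152, -0.306, 0.004, 0.794] min rows 2.6
  row [0.022, -0.342, 0.004, 0.794] min rows 2.6
```

Call:
{"name": "jog_arm", "arguments": {"plan": [[0.13,-0.11,0.004,0.25],[0.259,-0.224,0.004,0.5],[0.259,-0.224,0.004,0.794],[0.259,-0.224,0.004,0.794],[0.259,-0.224,0.004,0.794],[0.259,-0.224,0.004,0.794]]}}

```text
time: 9.1
ee_pos: [0.5774, -0.0095, 0.1097]
orientation: [-0.612, -3.081, -0.001]
contact_force: [-0.3, 0.4, -0.7]
finger_gap: 0.5
```

Call:
{"name": "jog_arm", "arguments": {"plan": [[0.076,-0.15,0.004,0.25],[0.152,-0.306,0.004,0.5],[0.152,-0.306,0.004,0.794],[0.152,-0.306,0.004,0.794],[0.152,-0.306,0.004,0.794],[0.152,-0.306,0.004,0.794]]}}

```text
time: 9.7
ee_pos: [0.5134, -0.0652, 0.109]
orientation: [1.206, 2.901, 0.002]
contact_force: [0.3, -0.0, -0.2]
finger_gap: 0.501
```

Call:
{"name": "jog_arm", "arguments": {"plan": [[0.01,-0.17,0.004,0.25],[0.022,-0.342,0.004,0.5],[0.022,-0.342,0.004,0.794],[0.022,-0.342,0.004,0.794],[0.022,-0.342,0.004,0.794],[0.022,-0.342,0.004,0.794],[0.022,-0.342,0.004,0.794]]}}

```text
time: 10.4
ee_pos: [0.4484, -0.1218, 0.1078]
orientation: [-1.756, -2.605, -0.001]
contact_force: [0.0, 0.9, 0.5]
finger_gap: 0.495
```

```bash
python3 go.py 0.4487,-0.1225,0.006,1.952; python3 - <<'E'
from h import *
im,d=eyes.get_image("scene");cv2.imwrite("pics/s5.png",cv2.resize(im[150:300,180:400,::-1],None,fx=3.5,fy=3.5))
E
```

```text
t 10.4 p [ 0.4484 -0.1218  0.1078] yaw 1.9552 tilt [0.0005 0.0004] f [0.  0.9 0.5] gap 0.495 q [ 0.87  0.07 -0.67  2.02  0.05  1.07  0.56]
  row [-0.003, 0.0, 0.407, 0.006] min rows 2.0
```

View pics/s5.png

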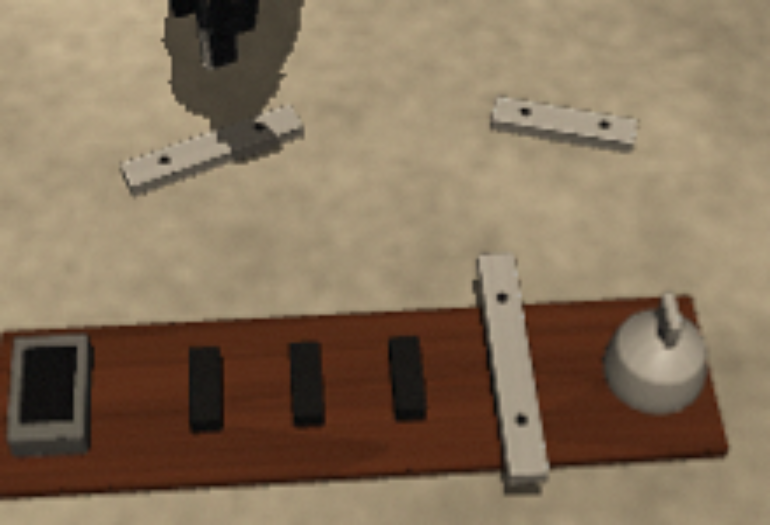

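Call:
{"name": "jog_arm", "arguments": {"plan": [[-0.003,0,0.16,0.006],[-0.003,0,0.28,0.006],[-0.003,0,0.37,0.006],[-0.003,0,0.4,0.006],[-0.003,0,0.41,0.006],[-0.003,0,0.41,0.006],[-0.003,0,0.41,0.006]]}}

```text
time: 11.15
ee_pos: [0.4491, -0.1238, 0.0065]
orientation: [1.764, 2.597, 0.0]
contact_force: [0.3, -0.1, -0.3]
finger_gap: 0.499
```

```bash
python3 go.py 0.4487,-0.1225,0.0036,1.952
```

```text
t 11.15 p [ 0.4491 -0.1238  0.0065] yaw 1.9486 tilt [-0.0017  0.0015] f [ 0.3 -0.1 -0.3] gap 0.499 q [ 0.82  0.24 -0.65  2.11  0.19  0.85  0.43]
  row [0.005, 0.0, 0.011, -0.007] min rows 0.1
```

Call:
{"name": "jog_arm", "arguments": {"plan": [[0.004,0,0.011,-0.005],[0.004,0,0.011,-0.005],[0.004,0,0.011,-0.005]]}}

```text
time: 11.45
ee_pos: [0.4477, -0.1227, 0.0028]
orientation: [1.762, 2.601, -0.0]
contact_force: [0.5, 0.2, 0.2]
finger_gap: 0.497
```

Call:
{"name": "jog_arm", "arguments": {"plan": [[0,0,0,0],[0,0,0,0],[0,0,0,0],[0,0,0,0],[0,0,0,0],[0,0,0,0],[0,0,0,0],[0,0,0,0]], "claw": 1}}

```text
time: 12.25
ee_pos: [0.4479, -0.1227, 0.0029]
orientation: [1.762, 2.601, -0.0]
contact_force: [-0.8, -0.7, 4.7]
finger_gap: 0.242
```

Call:
{"name": "jog_arm", "arguments": {"plan": [[0,0,-0.05,0],[0,0,-0.2,0],[0,0,-0.4,0],[0,0,-0.4,0],[0,0,-0.4,0]]}}

```text
time: 12.75
ee_pos: [0.4482, -0.123, 0.1039]
orientation: [1.761, 2.598, -0.001]
contact_force: [-0.8, -0.1, -1.7]
finger_gap: 0.242
```

```bash
python3 go.py 0.642,-0.0138,0.11,3.1416
```

```text
t 12.75 p [ 0.4482 -0.123   0.1039] yaw 1.9505 tilt [-0.0027  0.0014] f [-0.8 -0.1 -1.7] gap 0.242 q [ 0.88  0.07 -0.69  2.03  0.05  1.06  0.55]
  row [0.039, 0.294, -0.008, -0.794] min rows 2.6
  row [-0.077, 0.286, -0.008, -0.794] min rows 2.6
  row [-0.182, 0.234, -0.008, -0.794] min rows 2.6
```

Call:
{"name": "jog_arm", "arguments": {"plan": [[0.02,0.15,-0.008,-0.25],[0.039,0.294,-0.008,-0.5],[0.039,0.294,-0.008,-0.794],[0.039,0.294,-0.008,-0.794],[0.039,0.294,-0.008,-0.794],[0.039,0.294,-0.008,-0.794]]}}

```text
time: 13.35
ee_pos: [0.511, -0.0869, 0.1037]
orientation: [-1.219, -2.894, 0.001]
contact_force: [0.3, -0.3, -0.6]
finger_gap: 0.246
```

Call:
{"name": "jog_arm", "arguments": {"plan": [[-0.04,0.14,-0.008,-0.25],[-0.077,0.286,-0.008,-0.5],[-0.077,0.286,-0.008,-0.794],[-0.077,0.286,-0.008,-0.794],[-0.077,0.286,-0.008,-0.794],[-0.077,0.286,-0.008,-0.794]]}}

```text
time: 13.95
ee_pos: [0.5759, -0.0511, 0.1064]
orientation: [-0.626, -3.078, 0.002]
contact_force: [-0.3, -0.1, -0.3]
finger_gap: 0.239
```

Call:
{"name": "jog_arm", "arguments": {"plan": [[-0.09,0.12,-0.008,-0.25],[-0.182,0.234,-0.008,-0.5],[-0.182,0.234,-0.008,-0.794],[-0.182,0.234,-0.008,-0.794],[-0.182,0.234,-0.008,-0.794],[-0.182,0.234,-0.008,-0.794],[-0.182,0.234,-0.008,-0.794],[-0.182,0.234,-0.008,-0.794]]}}

```text
time: 14.75
ee_pos: [0.641, -0.0141, 0.1088]
orientation: [0.002, 3.141, -0.001]
contact_force: [1.0, -0.8, 0.4]
finger_gap: 0.239
```

```bash
python3 go.py 0.642,-0.0138,0.036,3.1416
```

```text
t 14.75 p [ 0.641  -0.0141  0.1088] yaw 3.1401 tilt [-0.0002 -0.0009] f [ 1.  -0.8  0.4] gap 0.239 q [ 0.63  0.53 -0.86  1.59  0.42  1.21  1.25]
  row [-0.004, 0.001, 0.291, -0.003] min rows 1.5
```

Call:
{"name": "jog_arm", "arguments": {"plan": [[-0.004,0,0.12,0],[-0.004,0,0.22,0],[-0.004,0,0.28,0],[-0.004,0,0.29,0],[-0.004,0,0.29,0],[-0.004,0,0.29,0]]}}

```text
time: 15.35
ee_pos: [0.6433, -0.0132, 0.0374]
orientation: [-0.0, 3.139, 0.0]
contact_force: [-0.8, -0.9, -0.6]
finger_gap: 0.24
```

```bash
python3 go.py 0.642,-0.0138,0.031,3.1416
```

```text
t 15.35 p [ 0.6433 -0.0132  0.0374] yaw -3.1414 tilt [-0.0021  0.    ] f [-0.8 -0.9 -0.6] gap 0.24 q [ 0.6   0.61 -0.82  1.65  0.49  1.1   1.21]
  row [0.005, -0.002, 0.026, 0.0] min rows 0.1
```

Call:
{"name": "jog_arm", "arguments": {"plan": [[0.002,-0.002,0.012,0],[0.002,-0.002,0.024,0],[0.002,-0.002,0.024,0],[0.002,-0.002,0.024,0]]}}

```text
time: 15.75
ee_pos: [0.6424, -0.0141, 0.031]
orientation: [-0.0, 3.14, -0.001]
contact_force: [-0.9, -0.4, 4.5]
finger_gap: 0.242
```

Call:
{"name": "jog_arm", "arguments": {"plan": [[0,0,0,0],[0,0,0,0],[0,0,0,0],[0,0,0,0],[0,0,0,0]], "claw": 0.58}}

```text
time: 16.25
ee_pos: [0.6417, -0.0139, 0.0298]
orientation: [0.0, -3.141, -0.0]
contact_force: [0.3, -0.1, 0.5]
finger_gap: 0.417
```

Call:
{"name": "jog_arm", "arguments": {"plan": [[0,0,-0.05,0],[0,0,-0.15,0],[0,0,-0.32,0],[0,0,-0.32,0],[0,0,-0.32,0]]}}

```text
time: 16.75
ee_pos: [0.6429, -0.0138, 0.1122]
orientation: [-0.0, 3.138, -0.001]
contact_force: [0.2, -0.5, -0.6]
finger_gap: 0.417
```

```bash
python3 go.py 0.4414,0.1109,0.11,1.281
```

```text
t 16.75 p [ 0.6429 -0.0138  0.1122] yaw -3.1414 tilt [-0.0034 -0.0006] f [ 0.2 -0.5 -0.6] gap 0.417 q [ 0.63  0.53 -0.86  1.59  0.42  1.22  1.26]
  row [0.201, 0.125, 0.002, 0.93] min rows 3.1
  row [0.236, 0.021, 0.002, 0.93] min rows 3.1
  row [0.22, -0.087, 0.002, 0.93] min rows 3.1
  row [0.158, -0.177, 0.002, 0.93] min rows 3.1
```

Call:
{"name": "jog_arm", "arguments": {"plan": [[0.1,0.06,0.002,0.25],[0.201,0.125,0.002,0.5],[0.201,0.125,0.002,0.93],[0.201,0.125,0.002,0.93],[0.201,0.125,0.002,0.93],[0.201,0.125,0.002,0.93]], "claw": 0.5}}

```text
time: 17.35
ee_pos: [0.5911, 0.0171, 0.1089]
orientation: [-0.721, -3.057, 0.001]
contact_force: [-0.6, -0.7, -0.4]
finger_gap: 0.498
```

Call:
{"name": "jog_arm", "arguments": {"plan": [[0.12,0.01,0.002,0.25],[0.236,0.021,0.002,0.5],[0.236,0.021,0.002,0.93],[0.236,0.021,0.002,0.93],[0.236,0.021,0.002,0.93],[0.236,0.021,0.002,0.93]]}}

```text
time: 17.95
ee_pos: [0.5411, 0.0483, 0.1088]
orientation: [-1.405, -2.809, 0.0]
contact_force: [-0.3, 0.2, -0.2]
finger_gap: 0.504
```

Call:
{"name": "jog_arm", "arguments": {"plan": [[0.11,-0.04,0.002,0.25],[0.22,-0.087,0.002,0.5],[0.22,-0.087,0.002,0.93],[0.22,-0.087,0.002,0.93],[0.22,-0.087,0.002,0.93],[0.22,-0.087,0.002,0.93]]}}

```text
time: 18.55
ee_pos: [0.4909, 0.0794, 0.1084]
orientation: [-2.014, -2.41, 0.0]
contact_force: [0.5, 0.4, 0.1]
finger_gap: 0.502
```

Call:
{"name": "jog_arm", "arguments": {"plan": [[0.08,-0.09,0.002,0.25],[0.158,-0.177,0.002,0.5],[0.158,-0.177,0.002,0.93],[0.158,-0.177,0.002,0.93],[0.158,-0.177,0.002,0.93],[0.158,-0.177,0.002,0.93],[0.158,-0.177,0.002,0.93]]}}

```text
time: 19.25
ee_pos: [0.4404, 0.1106, 0.1079]
orientation: [-2.516, -1.88, 0.0]
contact_force: [0.3, 0.1, 0.3]
finger_gap: 0.498
```

```bash
python3 go.py 0.4414,0.1109,0.0055,1.281; python3 - <<'E'
from h import *
im,d=eyes.get_image("scene");cv2.imwrite("pics/s6.png",cv2.resize(im[150:300,180:400,::-1],None,fx=3.5,fy=3.5))
E
```

```text
t 19.25 p [0.4404 0.1106 0.1079] yaw 1.2833 tilt [ 0.0002 -0.0004] f [0.3 0.1 0.3] gap 0.498 q [ 0.48  0.05 -0.79  2.04  0.04  1.07 -0.62]
  row [0.002, 0.003, 0.41, 0.005] min rows 2.0
```

View pics/s6.png

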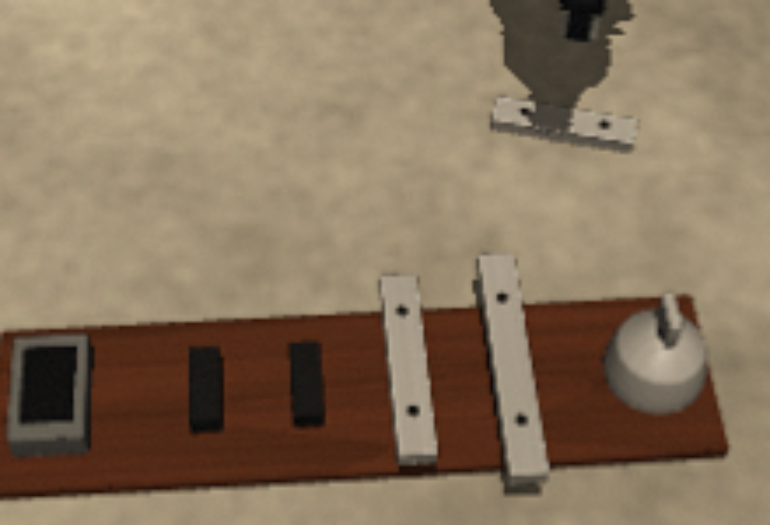

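Bars 150 and 122 sit straight on the first two rests (around (430,365) and (515,370) in the crop). The gripper is over bar_96.

Call:
{"name": "jog_arm", "arguments": {"plan": [[0.002,0.003,0.16,0.005],[0.002,0.003,0.28,0.005],[0.002,0.003,0.37,0.005],[0.002,0.003,0.4,0.005],[0.002,0.003,0.41,0.005],[0.002,0.003,0.41,0.005],[0.002,0.003,0.41,0.005]]}}

```text
time: 20.0
ee_pos: [0.4423, 0.1111, 0.0066]
orientation: [2.519, 1.875, 0.003]
contact_force: [-0.6, 0.3, 0.6]
finger_gap: 0.498
```

```bash
python3 go.py 0.4414,0.1109,0.0036,1.281
```

```text
t 20.0 p [0.4423 0.1111 0.0066] yaw 1.2794 tilt [0.0006 0.0021] f [-0.6  0.3  0.6] gap 0.498 q [ 0.41  0.24 -0.76  2.12  0.22  0.85 -0.77]
  row [-0.002, -0.003, 0.012, -0.003] min rows 0.1
```

Call:
{"name": "jog_arm", "arguments": {"plan": [[0,-0.002,0.011,0],[0,-0.002,0.011,0],[0,-0.002,0.011,0]]}}

```text
time: 20.3
ee_pos: [0.4409, 0.111, 0.0031]
orientation: [2.52, 1.875, 0.0]
contact_force: [0.3, -0.1, -0.0]
finger_gap: 0.505
```

Call:
{"name": "jog_arm", "arguments": {"plan": [[0,0,0,0],[0,0,0,0],[0,0,0,0],[0,0,0,0],[0,0,0,0],[0,0,0,0],[0,0,0,0],[0,0,0,0]], "claw": 1}}

```text
time: 21.1
ee_pos: [0.441, 0.1111, 0.0031]
orientation: [2.52, 1.875, 0.0]
contact_force: [-0.5, -1.3, 5.0]
finger_gap: 0.242
```

Call:
{"name": "jog_arm", "arguments": {"plan": [[0,0,-0.05,0],[0,0,-0.2,0],[0,0,-0.4,0],[0,0,-0.4,0],[0,0,-0.4,0]]}}

```text
time: 21.6
ee_pos: [0.4416, 0.1109, 0.1041]
orientation: [2.519, 1.873, 0.003]
contact_force: [-1.1, 0.1, -0.8]
finger_gap: 0.245
```

```bash
python3 go.py 0.642,-0.0715,0.11,0
```

```text
t 21.6 p [0.4416 0.1109 0.1041] yaw 1.2791 tilt [0.     0.0033] f [-1.1  0.1 -0.8] gap 0.245 q [ 0.49  0.05 -0.81  2.05  0.05  1.05 -0.63]
  row [-0.156, 0.326, -0.008, 0.853] min rows 2.8
  row [-0.007, 0.361, -0.008, 0.853] min rows 2.8
  row [0.143, 0.332, -0.008, 0.853] min rows 2.8
```

Call:
{"name": "jog_arm", "arguments": {"plan": [[-0.08,0.16,-0.008,0.25],[-0.156,0.326,-0.008,0.5],[-0.156,0.326,-0.008,0.853],[-0.156,0.326,-0.008,0.853],[-0.156,0.326,-0.008,0.853],[-0.156,0.326,-0.008,0.853]]}}

```text
time: 22.2
ee_pos: [0.5063, 0.0513, 0.1041]
orientation: [-2.857, -1.306, 0.002]
contact_force: [0.1, -0.3, 0.1]
finger_gap: 0.242
```

Call:
{"name": "jog_arm", "arguments": {"plan": [[-0.004,0.18,-0.008,0.25],[-0.007,0.361,-0.008,0.5],[-0.007,0.361,-0.008,0.853],[-0.007,0.361,-0.008,0.853],[-0.007,0.361,-0.008,0.853],[-0.007,0.361,-0.008,0.853]]}}

```text
time: 22.8
ee_pos: [0.5736, -0.0089, 0.1069]
orientation: [3.069, 0.673, -0.0]
contact_force: [-0.0, 0.4, -1.3]
finger_gap: 0.243
```

Call:
{"name": "jog_arm", "arguments": {"plan": [[0.07,0.17,-0.008,0.25],[0.143,0.332,-0.008,0.5],[0.143,0.332,-0.008,0.853],[0.143,0.332,-0.008,0.853],[0.143,0.332,-0.008,0.853],[0.143,0.332,-0.008,0.853],[0.143,0.332,-0.008,0.853],[0.143,0.332,-0.008,0.853]]}}

```text
time: 23.6
ee_pos: [0.641, -0.0707, 0.1091]
orientation: [3.141, 0.003, 0.0]
contact_force: [-0.5, 0.3, -0.2]
finger_gap: 0.242
```

```bash
python3 go.py 0.642,-0.0715,0.036,0
```

```text
t 23.6 p [ 0.641  -0.0707  0.1091] yaw 0.0018 tilt [0.0003 0.0002] f [-0.5  0.3 -0.2] gap 0.242 q [ 0.44  0.43 -0.47  1.59  0.21  1.16 -1.65]
  row [0.004, 0.003, 0.292, 0.004] min rows 1.5
```

Call:
{"name": "jog_arm", "arguments": {"plan": [[0.004,0.003,0.12,0],[0.004,0.003,0.22,0],[0.004,0.003,0.28,0],[0.004,0.003,0.29,0],[0.004,0.003,0.29,0],[0.004,0.003,0.29,0]]}}

```text
time: 24.2
ee_pos: [0.6433, -0.0719, 0.0377]
orientation: [3.141, 0.0, 0.003]
contact_force: [0.2, 0.5, -0.0]
finger_gap: 0.237
```

```bash
python3 go.py 0.642,-0.0715,0.031,0
```

```text
t 24.2 p [ 0.6433 -0.0719  0.0377] yaw 0.0001 tilt [0.0022 0.0003] f [ 0.2  0.5 -0. ] gap 0.237 q [ 0.42  0.51 -0.45  1.65  0.25  1.04 -1.68]
  row [-0.005, -0.002, 0.027, 0.0] min rows 0.1
```

Call:
{"name": "jog_arm", "arguments": {"plan": [[-0.002,-0.001,0.012,0],[-0.002,-0.001,0.025,0],[-0.002,-0.001,0.025,0],[-0.002,-0.001,0.025,0]]}}

```text
time: 24.6
ee_pos: [0.6425, -0.0717, 0.0312]
orientation: [3.141, -0.0, 0.003]
contact_force: [-0.2, -0.2, 5.3]
finger_gap: 0.244
```

Call:
{"name": "jog_arm", "arguments": {"plan": [[0,0,0,0],[0,0,0,0],[0,0,0,0],[0,0,0,0],[0,0,0,0]], "claw": 0.58}}

```text
time: 25.1
ee_pos: [0.6416, -0.0717, 0.0298]
orientation: [3.142, -0.0, -0.001]
contact_force: [0.7, -0.3, 0.2]
finger_gap: 0.42
```

Call:
{"name": "jog_arm", "arguments": {"plan": [[0,0,-0.05,0],[0,0,-0.15,0],[0,0,-0.32,0],[0,0,-0.4,0],[0,0,-0.4,0]]}}

```text
time: 25.6
ee_pos: [0.6447, -0.0716, 0.1355]
orientation: [3.14, -0.0, 0.013]
contact_force: [0.0, 0.6, -0.0]
finger_gap: 0.417
```

```bash
python3 go.py 0.4514,0.3249,0.12,1.118
```

```text
t 25.6 p [ 0.6447 -0.0716  0.1355] yaw -0.0001 tilt [0.0083 0.0013] f [ 0.   0.6 -0. ] gap 0.417 q [ 0.44  0.41 -0.48  1.57  0.2   1.2  -1.64]
  row [-0.258, -0.529, 0.021, -0.745] min rows 2.9
  row [-0.048, -0.586, 0.021, -0.745] min rows 2.9
  row [0.169, -0.563, 0.021, -0.745] min rows 2.9
```

Call:
{"name": "jog_arm", "arguments": {"plan": [[-0.13,-0.17,0.01,-0.25],[-0.258,-0.35,0.01,-0.5],[-0.258,-0.529,0.01,-0.745],[-0.258,-0.529,0.01,-0.745],[-0.258,-0.529,0.01,-0.745],[-0.258,-0.529,0.01,-0.745]], "claw": 0.5}}

```text
time: 26.2
ee_pos: [0.5774, 0.0591, 0.1272]
orientation: [3.087, 0.578, -0.001]
contact_force: [0.1, -1.2, -1.2]
finger_gap: 0.497
```

Call:
{"name": "jog_arm", "arguments": {"plan": [[-0.02,-0.19,0.01,-0.25],[-0.048,-0.4,0.01,-0.5],[-0.048,-0.586,0.01,-0.745],[-0.048,-0.586,0.01,-0.745],[-0.048,-0.586,0.01,-0.745],[-0.048,-0.586,0.01,-0.745]]}}

```text
time: 26.8
ee_pos: [0.514, 0.1901, 0.1247]
orientation: [2.928, 1.136, -0.001]
contact_force: [0.6, -0.4, -0.3]
finger_gap: 0.502
```

Call:
{"name": "jog_arm", "arguments": {"plan": [[0.06,-0.19,0.02,-0.25],[0.12,-0.4,0.03,-0.5],[0.169,-0.563,0.05,-0.745],[0.169,-0.563,0.05,-0.745],[0.169,-0.563,0.05,-0.745],[0.169,-0.563,0.05,-0.745],[0.169,-0.563,0.05,-0.745],[0.169,-0.563,0.05,-0.745]]}}

```text
time: 27.6
ee_pos: [0.4497, 0.3231, 0.1125]
orientation: [2.666, 1.66, -0.0]
contact_force: [-0.2, -0.2, -0.1]
finger_gap: 0.497
```

```bash
python3 go.py 0.4514,0.3249,0.0055,1.118; python3 - <<'E'
from h import *
im,d=eyes.get_image("top");cv2.imwrite("pics/t7.png",im[:,:,::-1])
E
```

```text
t 27.6 p [0.4497 0.3231 0.1125] yaw 1.1137 tilt [-0.0005  0.0005] f [-0.2 -0.2 -0.1] gap 0.497 q [ 0.08  0.32 -0.87  1.81  0.27  1.13 -1.34]
  row [0.009, 0.003, 0.428, -0.009] min rows 2.1
```

View pics/t7.png

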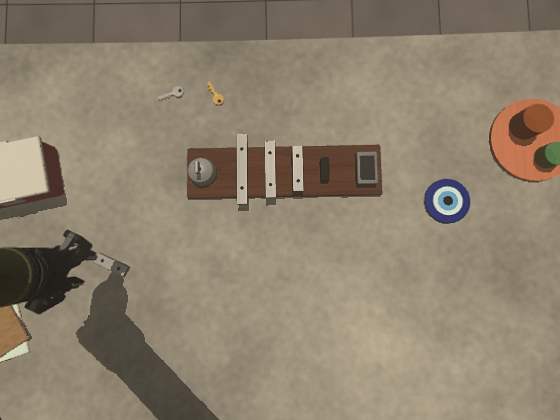

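The three placed bars (centres near (242,170), (270,171), (298,170)) are straight and centred, and the fourth rest is empty at (325,170). The gripper is over bar_70.

Call:
{"name": "jog_arm", "arguments": {"plan": [[0.009,0.003,0.16,-0.009],[0.009,0.003,0.3,-0.009],[0.009,0.003,0.38,-0.009],[0.009,0.003,0.42,-0.009],[0.009,0.003,0.428,-0.009],[0.009,0.003,0.428,-0.009],[0.009,0.003,0.428,-0.009]]}}

```text
time: 28.35
ee_pos: [0.4511, 0.3271, 0.0068]
orientation: [2.66, 1.671, 0.004]
contact_force: [0.7, -0.2, 0.7]
finger_gap: 0.497
```

```bash
python3 go.py 0.4514,0.3249,0.0036,1.118
```

```text
t 28.35 p [0.4511 0.3271 0.0068] yaw 1.1216 tilt [0.0018 0.0014] f [ 0.7 -0.2  0.7] gap 0.497 q [-0.    0.47 -0.8   1.89  0.41  0.95 -1.44]
  row [-0.007, 0.005, 0.013, 0.007] min rows 0.1
```

Call:
{"name": "jog_arm", "arguments": {"plan": [[-0.005,0.003,0.011,0.005],[-0.005,0.003,0.011,0.005],[-0.005,0.003,0.011,0.005]]}}

```text
time: 28.65
ee_pos: [0.4505, 0.3249, 0.0031]
orientation: [2.662, 1.667, 0.001]
contact_force: [0.1, 0.5, -0.4]
finger_gap: 0.502
```

Call:
{"name": "jog_arm", "arguments": {"plan": [[0,0,0,0],[0,0,0,0],[0,0,0,0],[0,0,0,0],[0,0,0,0],[0,0,0,0],[0,0,0,0],[0,0,0,0]], "claw": 1}}

```text
time: 29.45
ee_pos: [0.4505, 0.3252, 0.0031]
orientation: [2.662, 1.668, 0.001]
contact_force: [0.1, -0.5, 6.4]
finger_gap: 0.243
```

Call:
{"name": "jog_arm", "arguments": {"plan": [[0,0,-0.05,0],[0,0,-0.2,0],[0,0,-0.4,0],[0,0,-0.48,0],[0,0,-0.48,0]]}}

```text
time: 29.95
ee_pos: [0.452, 0.3265, 0.1266]
orientation: [2.662, 1.667, 0.01]
contact_force: [-0.0, 0.3, -1.2]
finger_gap: 0.241
```

```bash
python3 go.py 0.642,-0.1293,0.12,0
```

```text
t 29.95 p [0.452  0.3265 0.1266] yaw 1.1193 tilt [0.005  0.0041] f [-0.   0.3 -1.2] gap 0.241 q [ 0.09  0.31 -0.88  1.79  0.26  1.15 -1.33]
  row [-0.436, 0.493, 0.009, 0.746] min rows 3.3
  row [-0.227, 0.618, 0.009, 0.746] min rows 3.3
  row [0.014, 0.658, 0.009, 0.746] min rows 3.3
```

Call:
{"name": "jog_arm", "arguments": {"plan": [[-0.14,0.16,0.003,0.25],[-0.28,0.32,0.006,0.5],[-0.436,0.493,0.009,0.746],[-0.436,0.493,0.009,0.746],[-0.436,0.493,0.009,0.746],[-0.436,0.493,0.009,0.746]]}}

```text
time: 30.55
ee_pos: [0.5124, 0.1743, 0.1198]
orientation: [-2.923, -1.147, 0.002]
contact_force: [0.4, 0.3, -0.3]
finger_gap: 0.241
```

Call:
{"name": "jog_arm", "arguments": {"plan": [[-0.07,0.2,0.003,0.25],[-0.15,0.41,0.006,0.5],[-0.227,0.618,0.009,0.746],[-0.227,0.618,0.009,0.746],[-0.227,0.618,0.009,0.746],[-0.227,0.618,0.009,0.746]]}}

```text
time: 31.15
ee_pos: [0.576, 0.0248, 0.118]
orientation: [-3.083, -0.59, 0.001]
contact_force: [0.5, 0.3, -0.8]
finger_gap: 0.241
```

Call:
{"name": "jog_arm", "arguments": {"plan": [[0.005,0.2,0.003,0.25],[0.01,0.42,0.006,0.5],[0.014,0.658,0.009,0.746],[0.014,0.658,0.009,0.746],[0.014,0.658,0.009,0.746],[0.014,0.658,0.009,0.746],[0.014,0.658,0.009,0.746],[0.014,0.658,0.009,0.746]]}}

```text
time: 31.95
ee_pos: [0.64, -0.1276, 0.1163]
orientation: [-3.141, -0.007, -0.0]
contact_force: [-0.4, 0.5, 0.5]
finger_gap: 0.242
```

```bash
python3 go.py 0.642,-0.1293,0.036,0
```

```text
t 31.95 p [ 0.64   -0.1276  0.1163] yaw 0.0045 tilt [ 0.0001 -0.0008] f [-0.4  0.5  0.5] gap 0.242 q [ 0.51  0.44 -0.46  1.57  0.21  1.18 -1.55]
  row [0.008, 0.007, 0.321, 0.009] min rows 1.6
```

Call:
{"name": "jog_arm", "arguments": {"plan": [[0.006,0.006,0.13,0.009],[0.006,0.006,0.24,0.009],[0.006,0.006,0.3,0.009],[0.006,0.006,0.32,0.009],[0.006,0.006,0.32,0.009],[0.006,0.006,0.32,0.009]]}}

```text
time: 32.55
ee_pos: [0.6427, -0.132, 0.0375]
orientation: [3.141, -0.006, 0.003]
contact_force: [-0.0, 0.1, -0.5]
finger_gap: 0.242
```

```bash
python3 go.py 0.642,-0.1293,0.031,0
```

```text
t 32.55 p [ 0.6427 -0.132   0.0375] yaw -0.0038 tilt [0.0022 0.0004] f [-0.   0.1 -0.5] gap 0.242 q [ 0.5   0.52 -0.44  1.62  0.25  1.05 -1.59]
  row [-0.003, -0.011, 0.026, -0.008] min rows 0.1
```

Call:
{"name": "jog_arm", "arguments": {"plan": [[0,-0.007,0.012,-0.005],[0,-0.007,0.025,-0.005],[0,-0.007,0.025,-0.005],[0,-0.007,0.025,-0.005]]}}

```text
time: 32.95
ee_pos: [0.6425, -0.1302, 0.0311]
orientation: [3.141, -0.002, 0.003]
contact_force: [-1.9, 0.7, 5.3]
finger_gap: 0.244
```

Call:
{"name": "jog_arm", "arguments": {"plan": [[0,0,0,0],[0,0,0,0],[0,0,0,0],[0,0,0,0],[0,0,0,0]], "claw": 0.58}}

```text
time: 33.45
ee_pos: [0.6414, -0.1305, 0.0295]
orientation: [-3.142, 0.003, 0.001]
contact_force: [0.5, -0.5, -0.3]
finger_gap: 0.418
```

Call:
{"name": "jog_arm", "arguments": {"plan": [[0,0,-0.05,0],[0,0,-0.15,0],[0,0,-0.32,0],[0,0,-0.48,0],[0,0,-0.6,0]]}}

```text
time: 33.95
ee_pos: [0.6426, -0.1303, 0.184]
orientation: [3.141, -0.002, 0.006]
contact_force: [0.4, -0.0, -0.2]
finger_gap: 0.416
```

```bash
python3 go.py 0.46,-0.4,0.25,0
```

```text
t 33.95 p [ 0.6426 -0.1303  0.184 ] yaw -0.0015 tilt [0.0038 0.0008] f [ 0.4 -0.  -0.2] gap 0.416 q [ 0.52  0.39 -0.47  1.49  0.18  1.3  -1.54]
  row [-0.364, 0.54, -0.132, -0.001] min rows 3.3
  row [-0.365, 0.54, -0.132, -0.001] min rows 3.3
```

Call:
{"name": "jog_arm", "arguments": {"plan": [[-0.12,0.18,-0.044,0],[-0.24,0.36,-0.09,0],[-0.364,0.54,-0.132,0],[-0.364,0.54,-0.132,0]]}}

```text
time: 34.35
ee_pos: [0.5471, -0.2723, 0.2152]
orientation: [3.136, -0.016, 0.001]
contact_force: [-0.4, -1.2, -0.3]
finger_gap: 0.421
```

Call:
{"name": "jog_arm", "arguments": {"plan": [[-0.12,0.18,-0.044,0],[-0.24,0.36,-0.09,0],[-0.364,0.54,-0.132,0],[-0.364,0.54,-0.132,0],[-0.364,0.54,-0.132,0],[-0.364,0.54,-0.132,0],[-0.364,0.54,-0.132,0]]}}

```text
time: 35.05
ee_pos: [0.461, -0.3975, 0.2457]
orientation: [-3.14, -0.004, -0.001]
contact_force: [0.0, 0.8, 0.7]
finger_gap: 0.424
```

```bash
python3 - <<'E'
from h import *
for n in("top","scene"):
    im,d=eyes.get_image(n);cv2.imwrite(f"pics/{n}9.png",im[:,:,::-1]);np.save(f"pics/{n}9d.npy",d)
    W=world_depth(n,d);z=cv2.medianBlur(W[...,2].astype(np.float32),3)-(.0013 if n=="top" else .0002)
    m=((z>.034)&(z<.05)&(abs(W[...,0]-.642)<.11)&(W[...,1]<.075)&(W[...,1]>-.18)).astype(np.uint8)
    cs,_=cv2.findContours(m,cv2.RETR_EXTERNAL,cv2.CHAIN_APPROX_NONE)
    for c in cs:
        M=np.zeros(m.shape,np.uint8);cv2.drawContours(M,[c],-1,1,-1)
        if M.sum()<60: continue
        v,u=np.nonzero(M);Q=ray(n,np.c_[u,v],.04);print(n,rect(Q),Q.mean(0).round(4),"ztop",np.median(z[M>0]).round(4))
    hs=cv2.cvtColor(im,cv2.COLOR_RGB2HSV)
    cm=((hs[...,0]>105)&(hs[...,0]<130)&(hs[...,1]>120)&(abs(W[...,1])<.5)).astype(np.uint8)
    cs,_=cv2.findContours(cm,cv2.RETR_EXTERNAL,cv2.CHAIN_APPROX_NONE);print("coaster",rect(ray(n,max(cs,key=cv2.contourArea).reshape(-1,2),.008)))
E
```

```text
top (array([ 0.6422, -0.1294]), array([70.1, 22.3]), np.float64(0.004)) [ 0.6432 -0.1295  0.04  ] ztop 0.0397
top (array([ 0.6415, -0.0713]), array([95.7, 21.9]), np.float64(0.003)) [ 0.6419 -0.0713  0.04  ] ztop 0.0397
top (array([ 0.6418, -0.0142]), array([123.1,  20.9]), np.float64(-0.015)) [ 0.6409 -0.0138  0.04  ] ztop 0.0397
top (array([0.6443, 0.0444]), array([146.8,  20.9]), np.float64(-0.008)) [0.6421 0.0449 0.04  ] ztop 0.0396
coaster (array([ 0.5716, -0.3895]), array([91.7, 90.5]), np.float64(1.062))
scene (array([ 0.646, -0.13 ]), array([72.3, 21.8]), np.float64(-0.006)) [ 0.6468 -0.1305  0.04  ] ztop 0.0394
scene (array([ 0.6454, -0.0718]), array([98.2, 21.9]), np.float64(0.001)) [ 0.6466 -0.0718  0.04  ] ztop 0.0398
scene (array([ 0.6456, -0.0144]), array([125.1,  22.3]), np.float64(-0.002)) [ 0.6484 -0.0143  0.04  ] ztop 0.0396
scene (array([0.6471, 0.0447]), array([151.9,  22.7]), np.float64(-0.002)) [0.6511 0.0448 0.04  ] ztop 0.0396
coaster (array([ 0.5746, -0.3891]), array([94.9, 93.2]), np.float64(0.976))
```

View pics/top9.png

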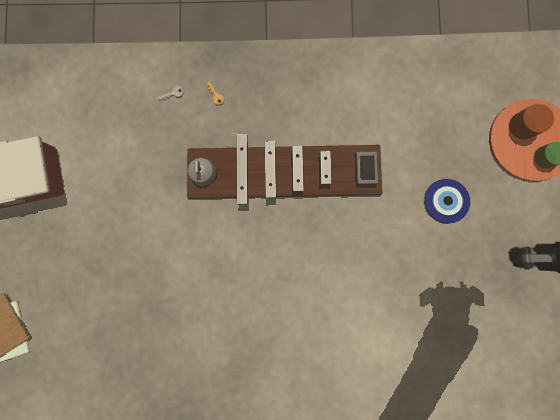

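View pics/scene9.png

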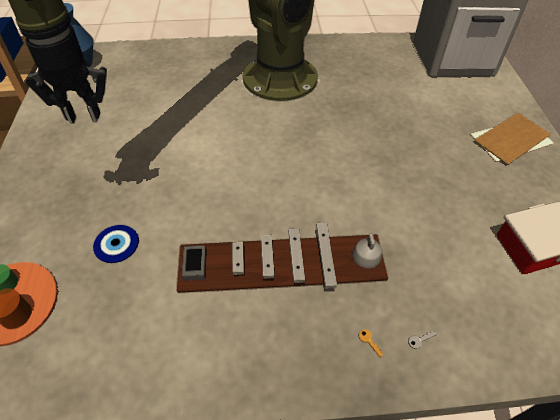

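The top view shows all four bars square and centred on their rests at columns 242, 270, 298 and 325 (row about 170). The coaster is unmoved at (447,200), and the arm is clear of everything.

```bash
python3 -c "
from cell import ticket
print(ticket.sign_off())"
```

```text
the job is handed in; nothing more can be done
None
```

All four tone bars are back on their rests in order of length, with the 150 mm bar next to the bell and the 70 mm bar farthest from it. I handed the job in after about 35 s of the 115 s allowed; no verdict was reported.

- **Bars:** In the last top view each bar is within about 3 mm of its rest's centre and within 0.02 rad of square. Bar tops are about 39.7 mm above the console, where a bar lying flat on its rest should be at 40 mm.
- **Coaster:** It is within 1 mm of where it started.
- **Arm:** It is parked well clear, and the largest force I read at the end of any move was 6.4 N.
- **Disagreement:** The scene camera reads x about 3–4 mm larger than the top camera. It showed the same shift for the rests, base plate and coaster, so it does not affect where the bars sit on the rests.

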